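# Close the last gap in a guitar-neck glue-up

### The job

Pull the dark red wooden strip out of the leaning rack and lay it down on the white glue-up board, standing on its narrow edge like the strips of the pale row already there. Then slide it gently up to the open side of that row until it touches it along its whole length, with the ends level. Do not drop, topple or ram the strip, and leave everything else where it is.

Things in the scene. Friction and masses are not known exactly. Their poses are not given: they have to be found in the camera images.
- red_strip: Dark red hardwood strip, a box 180 x 20 x 30 mm, about 80 g, loose. Its x runs along the 180 mm, y along the 20 mm thickness, z along the 30 mm width; origin at the centre of a 180 x 20 mm narrow face (z 0 to 30 mm). It starts in one of the rack's three pockets, +x end down, leaning 35 degrees towards the rack's -x.
- strip_mid (a point): The centre of the red strip.
- rack: Fixed wooden rack, base 150 x 206 mm, to 116 mm high; origin under its middle pocket. Three pockets 62 mm apart along y lean 35 degrees, tops towards -x; each 24 (y) x 35 mm inside, 65 mm deep: items draw out along that lean. Pocket floors: x 60 mm, 36 mm up. An 11 mm wide back rest under each item runs on to 101 mm from the pocket floor.
- pale_strip: Pale wooden strip 150 x 20 x 30 mm in another pocket of the rack, not needed; same axes as the red strip, its upper end 30 mm lower.
- chisel: Chisel with a blue handle, 155 mm long, 20 mm thick, in another pocket, not needed; same axes as the red strip.
- board: Fixed white glue-up board 260 (x) x 190 (y) mm, bed 18 mm above the table, origin under its middle. At y -95 to -75 mm a fence (40 mm above the table), at y -75 to -35 mm the row: two fixed wood strips, brown and pale, each 180 x 20 x 30 mm on edge (48 mm above the table, x -90 to 90 mm). The bed is free from y -35 to 95 mm.
- row: The row on the board: two fixed wood strips side by side on edge, brown and pale, together 180 x 40 x 30 mm; origin under its middle, axes as the board. Its open side is the pale one, +y.
- row_face (a point): Middle of the row's open face, on the board (board x 0, y -35 mm, 33 mm above the table); its y points away from the row, square to the face; its x runs along it.
- seat (a point): Where the centre of the red strip belongs: 10 mm out from row_face along y; same axes as the board.
- tape: Roll of blue tape lying flat, 90 mm across, 24 mm high; origin under its middle. Not needed.
- glue: White glue bottle with orange cap, 60 mm across, 170 mm high. Not needed.
- mug: White mug, 80 mm across, 90 mm high. Not needed.
- screwdriver: Blue screwdriver lying on the table. Not needed.
- tuner_box: Black carton 170 x 70 x 35 mm. Not needed.
- marker: Black marker 16 mm thick, about 120 mm long, lying on the table. Not needed.
There are look-alikes about, which are no part of the job. What is meant by the red_strip is not turquoise, and is the smaller of those in its own colour.

How it is judged:
By the outcome, as a careful person would: the job done as asked, in the order asked, and still so for the second after the job is handed in, with the robot touching nothing.
It also fails if it takes over 64 s, if anything falls off the work surface, if the arm or the gripper's body presses on something with over 40 N, if the wrist force passes 120 N, or if a joint passes its speed limit or range.

### The arm

A 6-joint arm with a two-finger parallel gripper is mounted at the origin on the work surface. World frame = base frame: x ahead of the robot, y to its left, z up, the work surface at z = 0. Lengths are in m, angles in rad, forces in N, time in s.
With the tool pointing down it reaches from about 0.375 to 0.975 m from the base axis. Payload 3.8 kg.
Tool frame: the origin (TCP) lies at the centre of the arm's flange, where the gripper is bolted on; the fingertips stand 173 mm ahead of it and the grasp point (between the pads) lies 155 mm ahead of it (bot.tip_reach is the distance from the TCP to the fingertips, in m); z points along the fingers, y is the line along which they close (so a half turn about z gives the same grasp; the last joint's range is limited). The gripper opens to 85 mm and grips with 20 to 120 N. Pads are 22 mm wide; open, the fingers measure 114 mm over their backs; the gripper's body (76 mm by 85 mm) begins 54 mm behind the grasp point. The pads swing forward as they close: fully open they stand 13 mm farther back than shut.
Start: joints at [-1.159, 0.264, 1.604, -0, 1.274, -0.037], TCP at [0.293, -0.608, 0.405] pointing down, gripper open.
Joint ranges: [-2.63, 2.63], [-0.94, 2.18], [0.31, 2.57], [-1.31, 4.45], [0, 2.66], [-2.55, 2.55]. Speed limits (rad/s): [2.57, 2.57, 3.14, 3.14, 3.14, 3.14].

### API

Orientations are given as a rotation vector (axis times angle).
In Python, from workcell import bot gives the robot as it stands.
- The arm moves only by the tool drive_tool, never from a script. Its arguments are lists of equal length, an entry for each row: "claw": the finger opening in mm, from 0 to 85.4; "slide": the shift along the world's x, y, z each as a share of 0.5 m, from -1 to 1, a list of three; "yaw": the turn about the world's z as a share of 180 degrees, from -1 to 1. A call has 1 to 8 rows; each row is the pose to reach, as a shift and turn from the pose commanded when the call began, turning the shorter way round; what a row does not reach only later rows make up. A row lasts 1/12 s, in which the tool goes at most 41.7 mm and 7.16 degrees, less where a joint would pass 70% of its speed; a pose out of reach is approached as far as the arm can. A call with a number of a shift or a turn outside -1 to 1 is refused whole. A call with a gripper value outside its range is refused whole. The fingers move at their own pace and stop on an object; "newtons" is the grip in N (left out, the last holds). Time passes only in rows, so rows that repeat a pose let the fingers close. It gives the time, the measured TCP pose, the force, the opening and the grip force at its end, in the units of the state.
- bot.read_state(): the state, without advancing time (a new reading comes with each control period).
- bot.read_camera(name): name is "scene" or "top" or "wrist"; returns a dict with "color" (480x640x3 uint8, red, green, blue), "depth" (480x640 float32, m along the optical axis (not along the pixel's ray), 0 where there is no reading), "mtx" (3x3 intrinsics, pixels), "k1" (the pictures are not rectified: a ray, as slopes to the right and down, at radius r is drawn at 1 + k1 r^2 times it, then the intrinsics apply), "eye" and "rotation" of the camera in the world. Camera axes: x right, y up, looking along -z (the intrinsics and any distortion apply to the point x, -y, -z); pixel columns grow to the right and rows downward; lengths in m; the calibration is good to about 2 mm. A picture is of the moment at which its call begins.
- bot.finish_job(): hands the job in; it is judged then, once.
The state is a dict: "time": time; "q": joint angles; "joint_vel": joint speeds; "joint_torque": joint torques, N m; "tool_pos": TCP position; "tcp_rot": TCP orientation; "wrist_force": force on the tool from outside, world axes, zero at the start; "torque": the same for the moment, N m; "width": opening from 0.0 (shut) to 1.0 (fully open); "grip_force": force on a finger pad.
Only numpy, scipy, OpenCV 4.12 (cv2) and the standard library are available. Lean on these libraries where they do the work, as an engineer would, in place of code of your own. Each camera call takes 0.05 s, during which the arm holds its last target. There are 200 camera calls.

## Working session

There is one attempt and no reset: what is moved stays moved. The work goes in short steps, Python scripts to look and compute and a tool call to move; the robot and the scene stay as the last step left them, time stands still between calls to the robot, and variables do not carry over. Pictures are saved under pics/ and viewed, at most 12 in all, crops included, and the job is handed in when it is done.

Besides the shell and the picture viewer there is one more tool, called after "Call:" by a JSON object that holds its "fn" and its "kwargs". drive_tool: Moves the arm, as the interface text tells. Shift numbers are shares of 0.5 m and turn numbers shares of 180 degrees, none past 1 either way. Its arguments: {"type":"object","properties":{"claw":{"type":"array","items":{"type":"number"}},"slide":{"type":"array","items":{"type":"array","items":{"type":"number"}}},"yaw":{"type":"array","items":{"type":"number"}},"newtons":{"type":"number"}},"required":["claw","slide","yaw"]}

```bash
mkdir -p pics
cat > h.py <<'E'
import numpy as np, cv2, pickle
from workcell import bot
def snap(n,f):
    c=bot.read_camera(n); pickle.dump(c,open(f'pics/{f}.pkl','wb'))
    cv2.imwrite(f'pics/{f}.png',c['color'][:,:,::-1]); return c
def load(f): return pickle.load(open(f'pics/{f}.pkl','rb'))
def ray(c,u,v):
    k=np.array([c['k1'],0,0,0],float)
    p=cv2.undistortPoints(np.array([[[u,v]]],float),c['mtx'],np.array([c['k1'],0,0,0,0.]))[0,0]
    R=np.array(c['rotation']); R=R if R.shape==(3,3) else cv2.Rodrigues(R)[0]
    return np.array(c['eye']),R@np.array([p[0],-p[1],-1.])
def dpt(c,u,v):
    e,d=ray(c,u,v); z=c['depth'][int(round(v))-1:int(round(v))+2,int(round(u))-1:int(round(u))+2]; z=z[z>0]
    return e+d*np.median(z) if len(z) else None
def onz(c,u,v,z):
    e,d=ray(c,u,v); return e+d*(z-e[2])/d[2]
def tri(l):
    A=np.zeros((3,3));b=np.zeros(3)
    for c,u,v in l:
        e,d=ray(c,u,v); d/=np.linalg.norm(d); P=np.eye(3)-np.outer(d,d); A+=P;b+=P@e
    return np.linalg.solve(A,b)
def proj(c,p):
    R=np.array(c['rotation']); q=R.T@(np.array(p)-np.array(c['eye'])); s=np.array([q[0],-q[1]])/-q[2]
    s=s*(1+c['k1']*(s@s)); return (np.array(c['mtx'])@[s[0],s[1],1])[:2]
E
python3 - <<'E'
from h import *
for n in('scene','top'):
    c=snap(n,n+'0'); print(n,c['eye'],c['k1'],np.shape(c['rotation']))
print(bot.read_state())
E
```

```text
scene [1.09236772 0.56449097 1.1093296 ] -0.08110181343369292 (3,)
top [0.38404408 0.01715815 1.27231849] -0.1299287724654137 (3,)
{'time': 0.1, 'q': array([-1.15885434e+00,  2.64672626e-01,  1.60521454e+00,  1.38717653e-05,
        1.27370574e+00, -3.68888999e-02]), 'joint_vel': array([ 0.00035483, -0.00146476, -0.00407306,  0.00088872,  0.00026125,
       -0.00059815]), 'joint_torque': array([ 1.55991103e-06, -5.16705501e+01, -3.68591166e+01, -1.42461918e-04,
        6.26839406e-03, -3.12272000e-06]), 'tool_pos': array([ 0.29277702, -0.60786403,  0.40350204]), 'tcp_rot': array([-3.06089826e+00, -6.98674924e-01,  5.64940313e-04]), 'wrist_force': array([0.23468152, 0.12492329, 0.69879687]), 'torque': array([ 0.00943912, -0.06447741,  0.0127108 ]), 'grip_force': 0.0, 'width': 1.0020505984754564}
```

View pics/scene0.png

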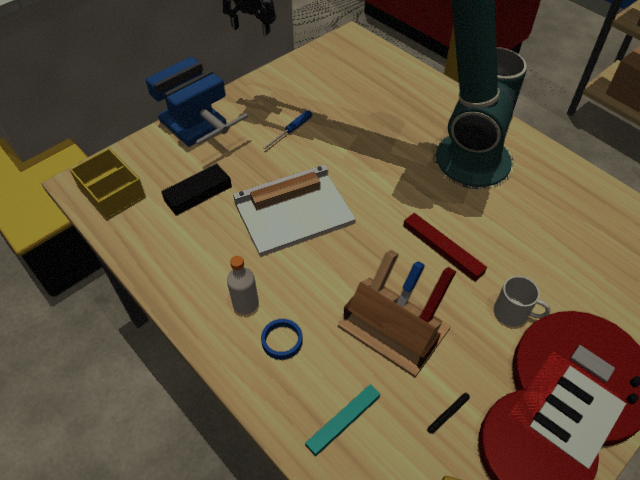

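View pics/top0.png

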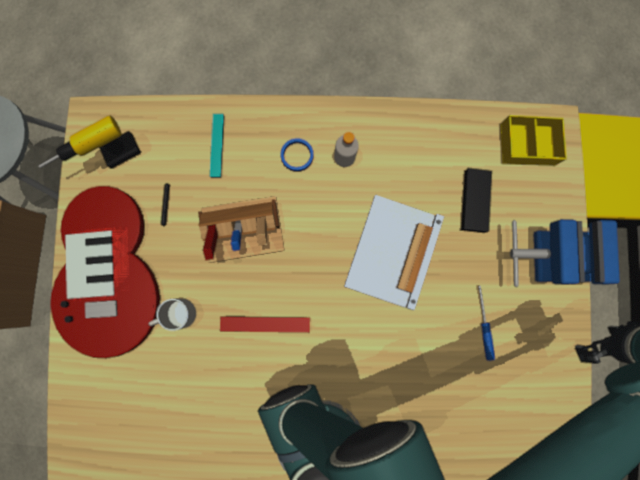

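Candidates: the strip in the rack at scene (440,293) / top (210,242), the larger red bar loose on the table at scene (445,245) / top (265,324), and the turquoise strip at scene (343,418). The guitar is also red. By the description I choose the small one in the rack's left pocket. Next is one close composite crop to check it and read corners.

```bash
sed -i 's/q=R.T@/R=R if R.shape==(3,3) else cv2.Rodrigues(R)[0]; q=R.T@/' h.py
python3 - <<'E'
from h import *
s=load('scene0')['color'];t=load('top0')['color']
def cr(im,u,v,w,h,W,H): return cv2.resize(im[v:v+h,u:u+w],(W,H),interpolation=cv2.INTER_CUBIC)
# scene rack 335..455 x 245..375 ; top rack 190..290x190..265 ; top board ; scene board
a=cr(s,360,250,100,75,400,300); b=cr(t,190,190,100,75,400,300)
c=cr(s,230,160,133,100,400,300); d=cr(t,340,190,120,120,300,300); d=cv2.copyMakeBorder(d,0,0,0,100,cv2.BORDER_CONSTANT)
m=np.vstack([np.hstack([a,b]),np.hstack([c,d])]); m=np.clip(m*1.5,0,255).astype(np.uint8)
cv2.imwrite('pics/comp.png',m[:,:,::-1])
E
```

```text
(no output)
```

View pics/comp.png

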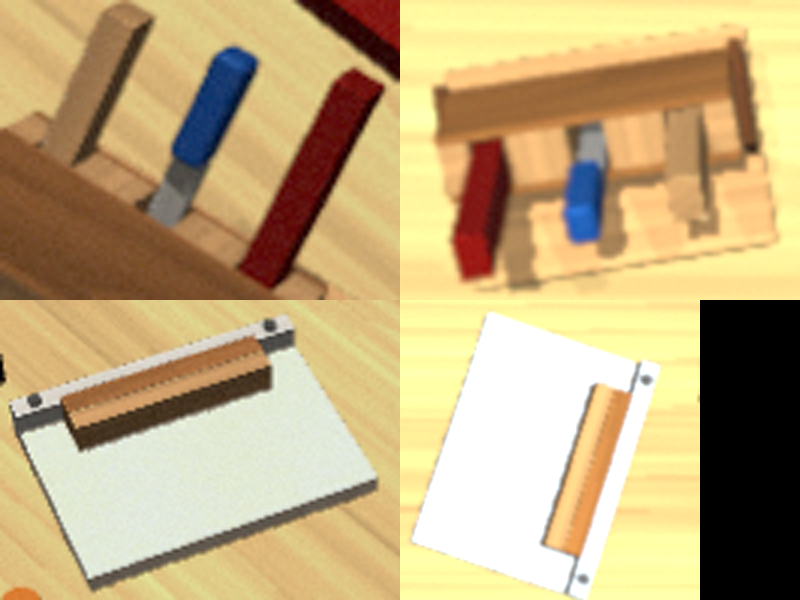

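The crop shows the small dark red strip in the rack's left pocket, upper end at scene (451,269) / top (208,253). The row's open top edge runs from scene (256,201) to (320,182), and in top from (419,223) to (398,288). Now I measure.

Run:
```python
from h import *
np.set_printoptions(precision=4,suppress=True)
s=load('scene0');t=load('top0')
T=lambda U,V:(t,340+(U-400+.5)/2.5-.5,190+(V-300+.5)/2.5-.5)
S=lambda U,V:(s,230+(U+.5)*.3325-.5,160+(V-300+.5)/3-.5)
A=tri([T(598,383),S(78,424)]);B=tri([T(545,546),S(271,366)])
print('row edge',A,B,np.linalg.norm(A-B)); 
for q in((T(598,383),T(545,546)),(S(78,424),S(271,366))):
    a=onz(*q[0],.048);b=onz(*q[1],.048);d=a-b;print(a,b,np.linalg.norm(d),np.degrees(np.arctan2(d[1],d[0])),(a+b)/2)
c1=onz(*T(487,312),.018);c2=onz(*T(414,541),.018);d=c1-c2;print('bd',c1,c2,np.linalg.norm(d),np.degrees(np.arctan2(d[1],d[0])))
c1=onz(*S(92,588),.018);c2=onz(*S(377,481),.018);d=c1-c2;print('bd',c1,c2,np.linalg.norm(d),np.degrees(np.arctan2(d[1],d[0])))
for n,c,box in(('s',s,(415,262,460,325)),('t',t,(198,222,222,262))):
    im=c['color'].astype(int);P=[]
    for v in range(box[1],box[3]):
        for u in range(box[0],box[2]):
            r,g,b=im[v,u]
            if r>45 and r>2.6*g and r>2.6*b and c['depth'][v,u]>0:
                e,d=ray(c,u,v);P.append(e+d*c['depth'][v,u])
    P=np.array(P);print(n,len(P),P.min(0),P.max(0),P[P[:,2]>np.percentile(P[:,2],96)].mean(0))
    np.save('pics/P'+n,P)
from scipy.optimize import minimize
# fit box surface: params rack pos of bottom x,y,z & yaw
def sdf(p,P):
    x,y,z,w=p; cw,sw=np.cos(w),np.sin(w); a=np.radians(35)
    X=np.array([cw*np.sin(a),sw*np.sin(a),-np.cos(a)]);Y=np.array([-sw,cw,0]);Z=np.cross(X,Y)
    q=(P-[x,y,z])@np.array([X,Y,Z]).T   # origin = centre of top end
    q=np.abs(q-[.09,0,0])-[.09,.01,.015]
    return np.linalg.norm(np.maximum(q,0),axis=1)+np.minimum(q.max(1),0)
Ps,Pt=np.load('pics/Ps.npy'),np.load('pics/Pt.npy')
for n,P in(('s',Ps),('t',Pt),('both',np.vstack([Ps,Pt]))):
    best=min((minimize(lambda p:np.mean(np.minimum(np.abs(sdf(p,P)),.006)),[P[:,0].min()+.01,P[:,1].mean(),.175,np.radians(w)],method='Nelder-Mead',options=dict(maxiter=3000,xatol=1e-5,fatol=1e-8)) for w in(0,10,20)),key=lambda r:r.fun)
    print(n,best.x[:3],np.degrees(best.x[3]),best.fun)
```

```text
row edge [ 0.5787 -0.2492  0.0466] [ 0.4089 -0.1945  0.0384] 0.1785723348428207
[ 0.5789 -0.2493  0.048 ] [ 0.4087 -0.1929  0.048 ] 0.17926004354350583 -18.3642709549287 [ 0.4938 -0.2211  0.048 ]
[ 0.5791 -0.2476  0.048 ] [ 0.4151 -0.1877  0.048 ] 0.17465542283978575 -20.07064177515968 [ 0.4971 -0.2177  0.048 ]
bd [ 0.6588 -0.1365  0.018 ] [ 0.4129 -0.06    0.018 ] 0.25753986785364963 -17.285754874311323
bd [ 0.6656 -0.1254  0.018 ] [ 0.4199 -0.0506  0.018 ] 0.25675158978660506 -16.91888447923834
s 520 [0.3326 0.2141 0.0253] [0.5583 0.2899 0.2017] [0.4907 0.2698 0.1975]
t 271 [0.4676 0.2543 0.102 ] [0.5569 0.2874 0.2013] [0.4871 0.2654 0.2   ]
s [0.3426 0.2756 0.175 ] 0.0 0.006
t [0.4759 0.2642 0.1921] 12.613615881967414 0.0008944108067094542
both [0.3426 0.2731 0.175 ] 0.0 0.006
```

Call:
{"fn": "drive_tool", "kwargs": {"claw": [85,85,85,85,85,85,85,85], "slide": [[0.03,0.077,0.012],[0.06,0.154,0.024],[0.09,0.231,0.036],[0.12,0.308,0.048],[0.15,0.385,0.06],[0.18,0.462,0.072],[0.21,0.539,0.084],[0.234,0.61,0.094]], "yaw": [-0.01,-0.02,-0.03,-0.04,-0.05,-0.06,-0.07,-0.073]}}

```text
time: 0.77
tool_pos: [0.4102, -0.301, 0.4517]
tcp_rot: [-3.122, -0.342, -0.0]
wrist_force: [0.1, -0.1, 0.2]
width: 0.998
grip_force: 0.0
```

Run:
```python
from h import *
np.set_printoptions(precision=4,suppress=True)
c=snap('wrist','w1');print(c['eye'],c['k1']);st=bot.read_state();print(st['time'],st['tool_pos'],st['q'])
print([proj(c,p) for p in ([.493,-.221,.048],[.579,-.249,.048],[.409,-.193,.048],[.6588,-.1365,.018],[.4129,-.06,.018])])
```

```text
[ 0.4783 -0.2852  0.4203] -0.02310309242521681
0.8167 [ 0.4118 -0.2962  0.4528] [-0.6746 -0.0844  1.8932  0.006   1.3336  0.6733]
[array([247.1199,  90.544 ]), array([302.6094, -16.8378]), array([198.3546, 184.2287]), array([ 183.872 , -149.8932]), array([ 64.0441, 144.6528])]
```

View pics/w1.png

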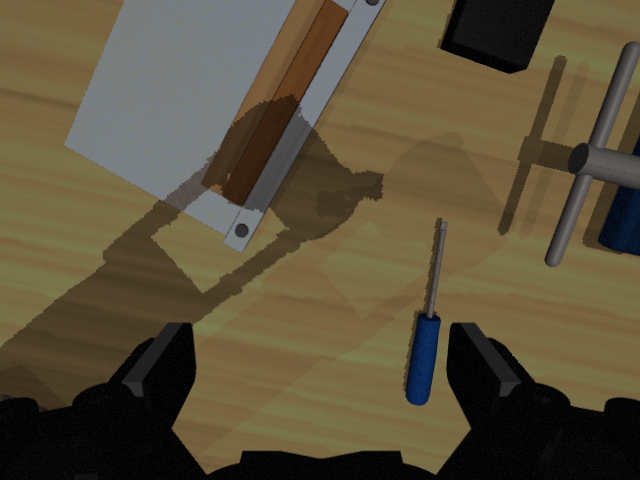

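The wrist view shows the row's near open-edge end at (203,185) against a predicted (198,184), and the board's corner at (65,145) against (64,145). The two agree. Next I go on to the rack.

Call:
{"fn": "drive_tool", "kwargs": {"claw": [85,85,85,85,85,85,85,85], "slide": [[0.0,0.08,0],[0.0,0.16,0],[0.0,0.24,0],[0.0,0.32,0],[0.0,0.4,0],[0.0,0.48,0],[0.0,0.56,0],[0.0,0.64,0]], "yaw": [0,0,0,0,0,0,0,0]}}

```text
time: 1.48
tool_pos: [0.4091, 0.0184, 0.4515]
tcp_rot: [3.123, 0.344, 0.0]
wrist_force: [1.1, -0.1, -0.1]
width: 0.994
grip_force: 0.0
```

Call:
{"fn": "drive_tool", "kwargs": {"claw": [70,60,50,45,45,45,45,45], "slide": [[0.0,0.08,0],[0.0,0.16,0],[0.0,0.24,0],[0.0,0.32,0],[0.0,0.4,0],[0.0,0.46,0],[0.0,0.46,0],[0.0,0.46,0]], "yaw": [0,0,0,0,0,0,0,0]}}

```text
time: 2.15
tool_pos: [0.4096, 0.248, 0.4509]
tcp_rot: [3.121, 0.35, -0.002]
wrist_force: [0.2, -0.2, 0.4]
width: 0.529
grip_force: 0.0
```

Run:
```python
from h import *
np.set_printoptions(precision=4,suppress=True)
c=snap('wrist','w2');print(c['eye'],c['k1']);st=bot.read_state();print(st['time'],st['tool_pos'],st['q'],st['tcp_rot'],st['width'])
w=np.radians(12.6);a=np.radians(35);X=np.array([np.cos(w)*np.sin(a),np.sin(w)*np.sin(a),-np.cos(a)]);Y=np.array([-np.sin(w),np.cos(w),0]);Z=np.cross(X,Y);E=np.array([.476,.264,.192])
for i in(-1,1):
  for k in(-1,1): print(i,k,proj(c,E+.01*i*Y+.015*k*Z),proj(c,E+.1*X+.01*i*Y+.015*k*Z))
im=cv2.convertScaleAbs(c['color'],alpha=1.6);cv2.imwrite('pics/w2b.png',im[:,:,::-1])
```

```text
[0.4776 0.2641 0.4194] -0.02310309242521681
2.2 [0.4097 0.247  0.451 ] [ 0.4907 -0.1416  1.9476 -0.0007  1.3372  1.8404] [ 3.1212  0.3467 -0.002 ] 0.528886418740816
-1 -1 [337.9181 152.7096] [334.239   59.6554]
-1 1 [340.0875 102.7012] [335.5709  13.6736]
1 -1 [300.516  152.5807] [304.9132  59.5341]
1 1 [298.5168 102.5427] [303.7757  13.5316]
```

View pics/w2b.png

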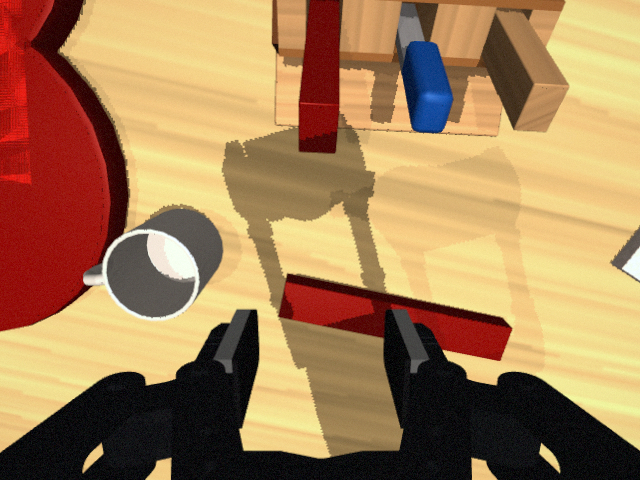

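The end face sits at (300,103)-(339,152), as predicted, and the strip lines up with the tool. Now I move in and grip.

Call:
{"fn": "drive_tool", "kwargs": {"claw": [45,45,45,45,45,45,45,45], "slide": [[0.07,0.018,0],[0.14,0.036,0],[0.175,0.044,0],[0.175,0.044,-0.05],[0.175,0.044,-0.1],[0.175,0.044,-0.15],[0.175,0.044,-0.2],[0.175,0.044,-0.246]], "yaw": [0,0,0,0,0,0,0,0]}}

```text
time: 2.87
tool_pos: [0.4975, 0.2666, 0.3271]
tcp_rot: [3.122, 0.34, -0.001]
wrist_force: [-0.3, -0.2, -0.2]
width: 0.521
grip_force: 0.0
```

Call:
{"fn": "drive_tool", "kwargs": {"claw": [45,45,30,15,10,10,10,10], "slide": [[0,0,0],[0,0,0],[0,0,0],[0,0,0],[0,0,0],[0,0,0],[0,0,0],[0,0,0]], "yaw": [0,0,0,0,0,0,0,0], "newtons": 40}}

```text
time: 3.53
tool_pos: [0.4982, 0.2689, 0.3313]
tcp_rot: [-3.122, -0.344, -0.006]
wrist_force: [-0.3, -2.9, 6.4]
width: 0.224
grip_force: 40.1
```

Call:
{"fn": "drive_tool", "kwargs": {"claw": [10,10,10,10,10,10,10,10], "slide": [[-0.009,-0.002,0.013],[-0.023,-0.005,0.034],[-0.04,-0.009,0.058],[-0.057,-0.013,0.083],[-0.074,-0.0165,0.108],[-0.091,-0.02,0.133],[-0.107,-0.024,0.156],[-0.118,-0.026,0.172]], "yaw": [0,0,0,0,0,0,0,0], "newtons": 60}}

```text
time: 4.2
tool_pos: [0.4378, 0.2559, 0.4169]
tcp_rot: [-3.121, -0.344, -0.004]
wrist_force: [-0.6, -0.7, -0.3]
width: 0.223
grip_force: 58.1
```

Call:
{"fn": "drive_tool", "kwargs": {"claw": [10,10,10,10,10,10,10,10], "slide": [[0,0,0.02],[0,0,0.05],[0,0,0.08],[0,0,0.11],[0,0,0.13],[0,0,0.14],[0,0,0.14],[0,0,0.14]], "yaw": [0,0,0,0,0,0,0,0]}}

```text
time: 4.87
tool_pos: [0.4383, 0.2558, 0.4841]
tcp_rot: [3.122, 0.344, -0.002]
wrist_force: [0.8, 0.8, -1.8]
width: 0.226
grip_force: 58.2
```

Run:
```python
from h import *
np.set_printoptions(precision=4,suppress=True)
c=snap('wrist','w3');s=snap('scene','s3')
st=bot.read_state();print(st['time'],st['tool_pos'],st['q'],st['tcp_rot'],st['width'])
m=np.hstack([cv2.resize(cv2.convertScaleAbs(c['color'],alpha=1.6),(400,300)),cv2.resize(cv2.convertScaleAbs(s['color'][150:375,320:620],alpha=1.5),(400,300))]);cv2.imwrite('pics/c3.png',m[:,:,::-1])
```

```text
4.9667 [0.4381 0.2557 0.4833] [ 0.4792 -0.0968  1.8495  0.0001  1.3914  1.8306] [ 3.1219  0.3439 -0.0036] 0.2214440733542742
```

View pics/c3.png

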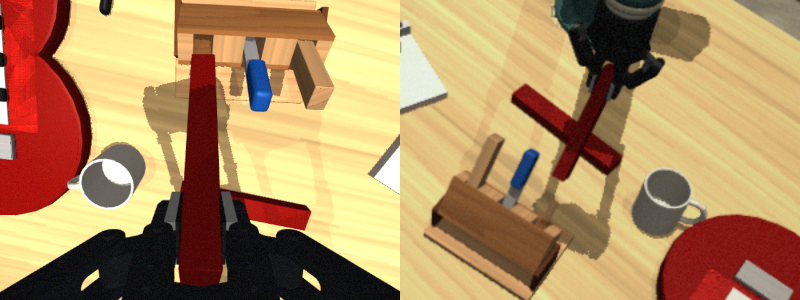

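The strip is out of its pocket and held, leaning ahead of the tool. I fit its pose in the tool frame from the wrist depth.

```bash
cat >> h.py <<'E'
from scipy.optimize import minimize
def redcloud(c,zmin,zmax=9,pts=False):
    im=c['color'].astype(int);r,g,b=im[...,0],im[...,1],im[...,2]
    m=(r>25)&(r>2.4*g)&(r>2.4*b)&(c['depth']>0.05)
    P=[];U=[]
    for v,u in zip(*np.nonzero(m)):
        e,d=ray(c,u,v);p=e+d*c['depth'][v,u]
        if zmin<p[2]<zmax:P.append(p);U.append((u,v))
    return np.array(P)
def fitheld(c,st,zmin):
    P=redcloud(c,zmin);R=cv2.Rodrigues(np.array(st['tcp_rot']))[0]
    Q=(P-st['tool_pos'])@R   # tool frame
    def f(p):   # p: end-centre x,y,z (upper end) in tool frame, tilt a from tool z, yaw w
        x,y,z,a,w=p
        X=np.array([np.sin(a)*np.cos(w),np.sin(a)*np.sin(w),np.cos(a)]);Y=np.array([-np.sin(w),np.cos(w),0]);Z=np.cross(X,Y)
        q=np.abs((Q-[x,y,z])@np.array([X,Y,Z]).T-[.09,0,0])-[.09,.01,.015]
        d=np.linalg.norm(np.maximum(q,0),axis=1)+np.minimum(q.max(1),0)
        return np.mean(np.minimum(np.abs(d),.006))
    r=min((minimize(f,[-.02,0,.135,np.radians(a),0],method='Nelder-Mead',options=dict(maxiter=6000,maxfev=6000,xatol=1e-6,fatol=1e-9,initial_simplex=np.array([-.02,0,.135,np.radians(a),0])+np.vstack([np.zeros(5),np.diag([.01,.005,.01,.1,.05])]))) for a in(25,35,45)),key=lambda r:r.fun)
    return len(P),r.x,np.degrees(r.x[3:]),r.fun,Q
E
python3 - <<'E'
from h import *
np.set_printoptions(precision=4,suppress=True)
c=load('w3');st=bot.read_state();n,x,a,f,Q=fitheld(c,st,.12);print(n,x,a,f,Q.min(0),Q.max(0),cv2.Rodrigues(np.array(st['tcp_rot']))[0])
# row from top/w1 corner: board yaw
w=load('w1')
print(onz(w,203,185,.048),onz(w,65,145,.018),onz(w,225,205,.048))
E
```

```text
19856 [-0.0232 -0.0015  0.1389  0.6069  0.0244] [34.7701  1.3993] 0.0003970843748726644 [-0.0333 -0.0106  0.098 ] [0.0914 0.0226 0.2783] [[ 0.976   0.2177 -0.0022]
 [ 0.2177 -0.976  -0.0011]
 [-0.0024  0.0006 -1.    ]]
[ 0.4092 -0.197   0.048 ] [ 0.4128 -0.0609  0.018 ] [ 0.3961 -0.2183  0.048 ]
```

Held pose: tilt 34.8°, with the grip 26 mm from the upper end and 25 mm up its width. I carry it over to the board while turning -29.9°.

Call:
{"fn": "drive_tool", "kwargs": {"claw": [10,10,10,10,10,10,10,10], "slide": [[0.0,-0.02,0.02],[0.01,-0.06,0.03],[0.03,-0.12,0.03],[0.05,-0.18,0.03],[0.07,-0.25,0.03],[0.09,-0.32,0.03],[0.11,-0.39,0.03],[0.13,-0.46,0.03]], "yaw": [0,0,0,-0.03,-0.06,-0.09,-0.12,-0.15]}}

```text
time: 5.63
tool_pos: [0.5031, 0.0236, 0.5]
tcp_rot: [3.116, -0.402, -0.0]
wrist_force: [0.4, 0.5, -0.2]
width: 0.225
grip_force: 58.3
```

Call:
{"fn": "drive_tool", "kwargs": {"claw": [10,10,10,10,10,10,10,10], "slide": [[0.01,-0.07,0],[0.02,-0.14,0],[0.03,-0.21,0],[0.04,-0.28,0],[0.055,-0.34,-0.02],[0.058,-0.39,-0.06],[0.058,-0.414,-0.1],[0.058,-0.414,-0.13]], "yaw": [-0.016,-0.016,-0.016,-0.016,-0.016,-0.016,-0.016,-0.016]}}

```text
time: 6.3
tool_pos: [0.5315, -0.1845, 0.433]
tcp_rot: [3.104, -0.478, -0.003]
wrist_force: [-0.8, 0.9, -0.3]
width: 0.224
grip_force: 58.4
```

Run:
```python
from h import *
np.set_printoptions(precision=4,suppress=True)
bot.read_camera('top');bot.read_camera('top');c=snap('wrist','w4')
st=bot.read_state();print(st['time'],st['tool_pos'],st['q'],st['tcp_rot'],st['width'])
n,x,a,f,Q=fitheld(c,st,.06);print(n,x,a,f,Q.min(0),Q.max(0));R=cv2.Rodrigues(np.array(st['tcp_rot']))[0];print(np.degrees(np.arctan2(R[1,0],R[0,0])))
cv2.imwrite('pics/w4b.png',cv2.convertScaleAbs(c['color'],alpha=1.6)[:,:,::-1])
```

```text
6.45 [ 0.5315 -0.1817  0.4331] [-0.3738  0.0344  1.8132 -0.      1.2983  1.5001] [-3.1046  0.4742  0.0067] 0.224491635419752
19638 [-0.0245 -0.0003  0.1418  0.6031  0.0258] [34.5574  1.4801] 0.00039067931288465206 [-0.0338 -0.0454  0.1013] [0.0891 0.0127 0.2811]
-17.368038470671085
```

View pics/w4b.png

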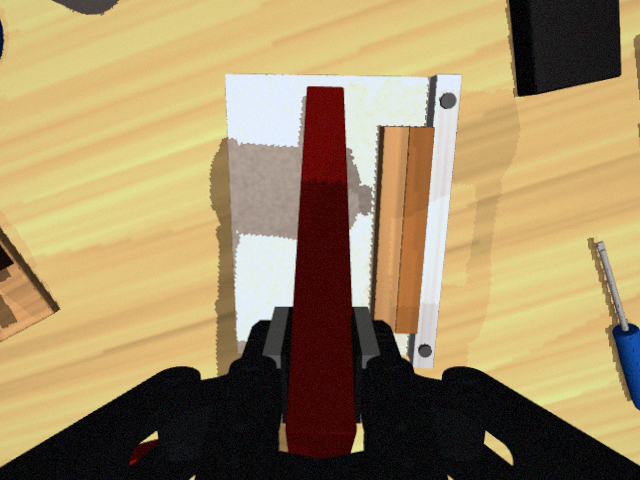

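The wrist view shows the board with the row top: +x end (384,126)/(410,126)/(435,127), -x end (397,332)/(417,333), board corner (226,74). The strip hangs clear of the row and parallel to it.

Run:
```python
from h import *
np.set_printoptions(precision=4,suppress=True)
c=load('w4')
p=[onz(c,u,v,.048) for u,v in((384,126),(410,126),(435,127),(397,332),(417,333))]
print(np.array(p)); 
for i,j in((1,3),(2,4)):
    d=p[i]-p[j];print(np.degrees(np.arctan2(d[1],d[0])),np.linalg.norm(d),(p[i]+p[j])/2)
d=onz(c,226,74,.018)-onz(load('w1'),65,145,.018);print(onz(c,226,74,.018),np.degrees(np.arctan2(d[1],d[0])),np.linalg.norm(d))
print(dpt(c,400,230),dpt(c,270,270),dpt(c,260,120))
```

```text
[[ 0.5803 -0.25    0.048 ]
 [ 0.5743 -0.2695  0.048 ]
 [ 0.5677 -0.2881  0.048 ]
 [ 0.4046 -0.215   0.048 ]
 [ 0.3982 -0.232   0.048 ]]
-17.79628421676507 0.17823314077944927 [ 0.4894 -0.2423  0.048 ]
-18.300001955414807 0.1786051502416242 [ 0.4829 -0.2601  0.048 ]
[ 0.6578 -0.1406  0.018 ] -18.0317252257712 0.25767426343791766
[ 0.4954 -0.2411  0.0479] [ 0.4857 -0.1188  0.0175] [ 0.615  -0.1551  0.0174]
```

Call:
{"fn": "drive_tool", "kwargs": {"claw": [10,10,10,10,10,10,10,10], "slide": [[0.003,0,-0.03],[0.004,0,-0.08],[0.004,0,-0.13],[0.004,0,-0.18],[0.004,0,-0.21],[0.004,0,-0.224],[0.004,0,-0.226],[0.004,0,-0.228]], "yaw": [0,0,0,0,0,0,0,0], "newtons": 40}}

```text
time: 7.12
tool_pos: [0.535, -0.1811, 0.3222]
tcp_rot: [3.106, -0.472, 0.003]
wrist_force: [0.3, 0.3, -0.7]
width: 0.225
grip_force: 58.4
```

Call:
{"fn": "drive_tool", "kwargs": {"claw": [10,10,10,10,10], "slide": [[0,0,-0.002],[0,0,-0.004],[0,0,-0.006],[0,0,-0.007],[0,0,-0.008]], "yaw": [0,0,0,0,0]}}

```text
time: 7.53
tool_pos: [0.5345, -0.1812, 0.3172]
tcp_rot: [3.106, -0.473, 0.001]
wrist_force: [0.4, -0.0, -1.0]
width: 0.225
grip_force: 58.3
```

Call:
{"fn": "drive_tool", "kwargs": {"claw": [10,10,10,10], "slide": [[0,0,-0.002],[0,0,-0.004],[0,0,-0.006],[0,0,-0.006]], "yaw": [0,0,0,0], "newtons": 20}}

```text
time: 7.87
tool_pos: [0.5343, -0.1811, 0.3134]
tcp_rot: [-3.106, 0.473, 0.001]
wrist_force: [-0.1, -0.2, -0.5]
width: 0.229
grip_force: 58.4
```

Call:
{"fn": "drive_tool", "kwargs": {"claw": [10,10,10], "slide": [[0,0,-0.002],[0,0,-0.004],[0,0,-0.004]], "yaw": [0,0,0]}}

```text
time: 8.12
tool_pos: [0.5344, -0.1812, 0.313]
tcp_rot: [3.106, -0.473, 0.0]
wrist_force: [-3.7, 1.4, 7.3]
width: 0.225
grip_force: 59.5
```

Contact at TCP z 0.3135. Next, the no-slip arc about the lower corner, first half.

Call:
{"fn": "drive_tool", "kwargs": {"claw": [15,15,15,15,15,15,15,15], "slide": [[-0.012,0.004,-0.006],[-0.024,0.008,-0.013],[-0.045,0.0146,-0.028],[-0.0655,0.021,-0.045],[-0.084,0.027,-0.064],[-0.1015,0.033,-0.084],[-0.117,0.038,-0.105],[-0.117,0.038,-0.105]], "yaw": [0,0,0,0,0,0,0,0], "newtons": 20}}

```text
time: 8.78
tool_pos: [0.4742, -0.1617, 0.2575]
tcp_rot: [-3.105, 0.473, 0.004]
wrist_force: [-2.1, -0.7, 3.1]
width: 0.225
grip_force: 49.8
```

Run:
```python
from h import *
np.set_printoptions(precision=4,suppress=True)
c=snap('wrist','w5');s=snap('scene','s5')
st=bot.read_state();print(st['time'],st['tool_pos'],st['wrist_force'],st['grip_force'])
n,x,a,f,Q=fitheld(c,st,.02);print(n,x,a,f)
m=np.hstack([cv2.resize(cv2.convertScaleAbs(c['color'],alpha=1.6),(400,300)),cv2.resize(cv2.convertScaleAbs(s['color'][100:280,180:420],alpha=1.5),(400,300))]);cv2.imwrite('pics/c5.png',m[:,:,::-1])
```

```text
8.8833 [ 0.4755 -0.162   0.2587] [ 0.3816 -0.3881 -1.0978] 49.41159546375275
26854 [-0.016  -0.0003  0.1261  1.1422  0.0022] [65.4455  0.1276] 0.0004846350155342909
```

View pics/c5.png

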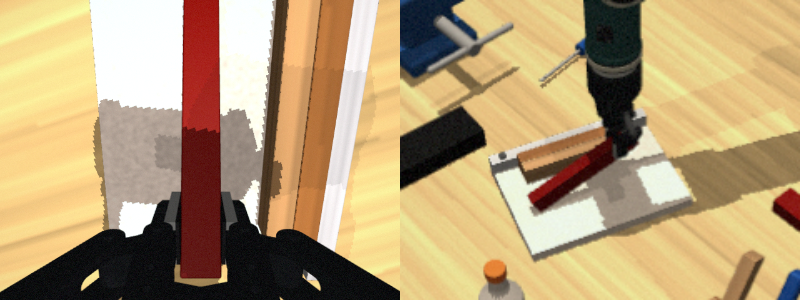

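Call:
{"fn": "drive_tool", "kwargs": {"claw": [15,15,15,15,15,15,15,15], "slide": [[-0.007,0.002,-0.012],[-0.0135,0.0044,-0.023],[-0.025,0.008,-0.048],[-0.035,0.011,-0.073],[-0.042,0.0136,-0.0986],[-0.046,0.015,-0.114],[-0.0476,0.0154,-0.122],[-0.0476,0.0154,-0.122]], "yaw": [0,0,0,0,0,0,0,0], "newtons": 20}}

```text
time: 9.55
tool_pos: [0.4518, -0.1543, 0.1974]
tcp_rot: [-3.105, 0.472, 0.002]
wrist_force: [-0.1, 1.0, 1.3]
width: 0.222
grip_force: 48.7
```

Run:
```python
from h import *
np.set_printoptions(precision=4,suppress=True)
c=snap('wrist','w6')
st=bot.read_state();print(st['time'],st['tool_pos'],st['wrist_force'],st['grip_force'])
n,x,a,f,Q=fitheld(c,st,.012);print(n,x,a,f)
```

```text
9.6 [ 0.4519 -0.1543  0.1978] [-1.3086  1.0722  0.836 ] 48.54256868362427
30515 [-0.0558  0.0034  0.1192  1.2642 -0.0075] [72.4354 -0.4324] 0.0031712940661040006
```

```bash
sed -i 's/for a in(25,35,45))/for a in(25,35,45,70,88))/' h.py
python3 - <<'E'
from h import *
np.set_printoptions(precision=4,suppress=True)
c=load('w6');st=bot.read_state();n,x,a,f,Q=fitheld(c,st,.012);print(n,x,a,f)
E
```

```text
30515 [-0.0257  0.0008  0.1329  1.5577  0.0003] [89.2517  0.0196] 0.0004885355905677313
```

Call:
{"fn": "drive_tool", "kwargs": {"claw": [15,15,15,15], "slide": [[-0.0005,0,-0.002],[-0.0005,0,-0.003],[-0.0005,0,-0.004],[-0.0005,0,-0.004]], "yaw": [0,0,0,0]}}

```text
time: 9.93
tool_pos: [0.4519, -0.1544, 0.1965]
tcp_rot: [-3.106, 0.473, -0.0]
wrist_force: [-1.6, 0.2, 3.5]
width: 0.227
grip_force: 48.9
```

Call:
{"fn": "drive_tool", "kwargs": {"claw": [18,20,22,25,28,32,32,32], "slide": [[0,0,0.004],[0,0,0.004],[0,0,0.004],[0,0,0.004],[0,0,0.004],[0,0,0.004],[0,0,0.004],[0,0,0.004]], "yaw": [0,0,0,0,0,0,0,0]}}

```text
time: 10.6
tool_pos: [0.4518, -0.1544, 0.1981]
tcp_rot: [-3.106, 0.473, 0.0]
wrist_force: [1.4, 0.4, 0.1]
width: 0.373
grip_force: 0.0
```

Call:
{"fn": "drive_tool", "kwargs": {"claw": [32,32,32,32,32,32,32,32], "slide": [[0,0,0.03],[0,0,0.08],[0,0,0.14],[0,0,0.21],[0.03,-0.01,0.29],[0.07,-0.02,0.36],[0.1,-0.034,0.43],[0.1,-0.034,0.46]], "yaw": [0,0,0,0,0,0,0,0]}}

```text
time: 11.27
tool_pos: [0.5048, -0.1727, 0.4346]
tcp_rot: [3.103, -0.472, 0.016]
wrist_force: [-0.3, -0.8, -0.0]
width: 0.377
grip_force: 0.0
```

Run:
```python
from h import *
np.set_printoptions(precision=4,suppress=True)
bot.read_camera('top');c=snap('wrist','w7')
st=bot.read_state();print(st['time'],st['tool_pos'],st['q'],st['width'])
cv2.imwrite('pics/w7b.png',cv2.convertScaleAbs(c['color'],alpha=1.6)[:,:,::-1])
P=redcloud(c,.03,.06)
T=P[P[:,2]>.043];print(len(P),len(T),T.mean(0));d=(T-T.mean(0))[:,:2].astype(np.float32)
r=cv2.minAreaRect((T[:,:2]*1000).astype(np.float32));print(r)
```

```text
11.3667 [ 0.5035 -0.1721  0.433 ] [-0.3762 -0.0277  1.8757  0.      1.285   1.4966] 0.3747204939855004
4796 4796 [ 0.5185 -0.176   0.0474]
((512.9544677734375, -174.31478881835938), (19.046926498413086, 178.53851318359375), 72.67131042480469)
```

View pics/w7b.png

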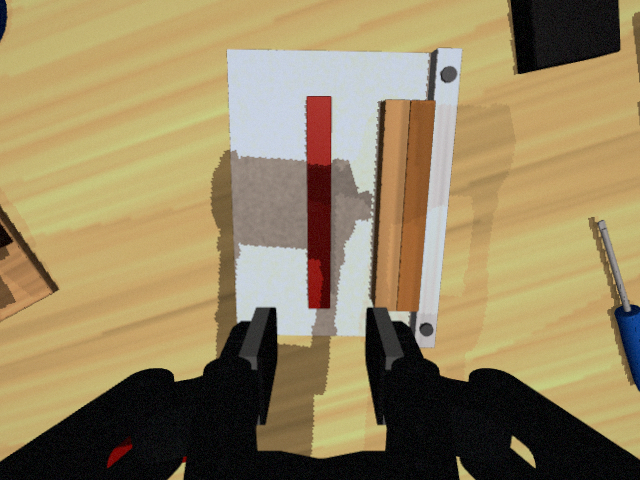

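The strip stands on edge at (306-331, 96-308), with the row at (376-435, 100-311). The offset along the row is about 3 px. I measure the row by depth the same way.

```bash
cat >> h.py <<'E'
def rel(c):
    im=c['color'].astype(int);r,g,b=im[...,0],im[...,1],im[...,2];red=(r>2.4*g)&(r>2.4*b)
    out=[]
    Rw=[];Rd=[]
    for v in range(30,360):
        for u in range(200,480):
            if c['depth'][v,u]>.1:
                e,d=ray(c,u,v);p=e+d*c['depth'][v,u]
                if .0445<p[2]<.053 and .37<p[0]<.64 and -.31<p[1]<-.12:(Rd if red[v,u] else Rw).append(p)
    for n,P in(('row',Rw),('red',Rd)):
        P=np.array(P); (x,y),(w,h),a=cv2.minAreaRect((P[:,:2]*1000).astype(np.float32)); 
        if w>h: a-=90
        a=a-90 if a>0 else a
        out.append((n,len(P),x,y,w,h,a));print(out[-1],P[:,2].mean())
    a=np.radians(-17.7);u=np.array([np.cos(a),np.sin(a)]);nn=np.array([-u[1],u[0]]);d=np.array(out[1][2:4])-out[0][2:4]
    print('red-row along',d@u,'across',d@nn)
E
python3 - <<'E'
from h import *
rel(load('w7'))
E
```

```text
('row', 10390, 497.1318359375, -218.265380859375, 117.8094482421875, 229.14906311035156, -18.78209686279297) 0.04753992977362768
('red', 4795, 512.9544677734375, -174.31478881835938, 19.046926498413086, 178.53851318359375, -17.328689575195312) 0.04744974697420637
red-row along 1.7111788544368995 across 46.68063930474322
```

Run:
```python
s=open('h.py').read()
s=s.replace("        P=np.array(P); (x,y)","        P=np.array(P); M=np.zeros((700,700),np.uint8); q=((P[:,:2]+[0,.4])*1000).astype(int); M[q[:,1],q[:,0]]=1; M=cv2.morphologyEx(M,cv2.MORPH_CLOSE,np.ones((3,3))); k,L,S,_=cv2.connectedComponentsWithStats(M); P=P[L[q[:,1],q[:,0]]==1+S[1:,4].argmax()]; (x,y)")
open('h.py','w').write(s)
from h import *
rel(load('w7'))
```

```text
('row', 10084, 488.8650817871094, -240.7845458984375, 40.66065979003906, 180.17572021484375, -18.266807556152344) 0.047565057824567325
('red', 4795, 512.9544677734375, -174.31478881835938, 19.046926498413086, 178.53851318359375, -17.328689575195312) 0.04744974697420637
red-row along 2.7400264321948047 across 70.64714699571223
```

Call:
{"fn": "drive_tool", "kwargs": {"claw": [40,50,60,60,60,60,60,60], "slide": [[0.006,0.01,0],[0.012,0.02,0],[0.018,0.03,0],[0.024,0.04,0],[0.03,0.05,0],[0.036,0.06,0],[0.042,0.07,0],[0.048,0.084,0]], "yaw": [0.035,0.07,0.105,0.14,0.175,0.21,0.245,0.28]}}

```text
time: 12.03
tool_pos: [0.5251, -0.1291, 0.4259]
tcp_rot: [-3.007, -0.902, 0.005]
wrist_force: [-0.9, -0.4, -0.7]
width: 0.7
grip_force: 0.0
```

Call:
{"fn": "drive_tool", "kwargs": {"claw": [60,60,60,60,60,60,60,60], "slide": [[0,0,0],[0,0,-0.04],[0,0,-0.1],[0,0,-0.16],[0,0,-0.22],[0,0,-0.28],[0,0,-0.34],[0,0,-0.38]], "yaw": [0.035,0.07,0.105,0.14,0.175,0.21,0.217,0.217]}}

```text
time: 12.7
tool_pos: [0.523, -0.1286, 0.2332]
tcp_rot: [-2.533, -1.848, 0.007]
wrist_force: [-1.5, -0.2, -0.1]
width: 0.706
grip_force: 0.0
```

Run:
```python
from h import *
np.set_printoptions(precision=4,suppress=True)
bot.read_camera('top');t=snap('top','t8');c=snap('wrist','w8');s=snap('scene','s8')
st=bot.read_state();R=cv2.Rodrigues(np.array(st['tcp_rot']))[0];print(st['time'],st['tool_pos'],st['q'],st['width'],np.degrees(np.arctan2(R[1,0],R[0,0])))
rot=cv2.rotate
m=np.hstack([cv2.resize(cv2.convertScaleAbs(c['color'],alpha=1.6),(400,300)),cv2.resize(cv2.convertScaleAbs(s['color'][100:280,180:420],alpha=1.6),(400,300))]);cv2.imwrite('pics/c8.png',m[:,:,::-1])
```

```text
12.9 [ 0.5249 -0.1292  0.2371] [-0.2874  0.1788  2.0431  0.      0.9228  0.0242] 0.7040494326966827 72.14651192479312
```

View pics/c8.png

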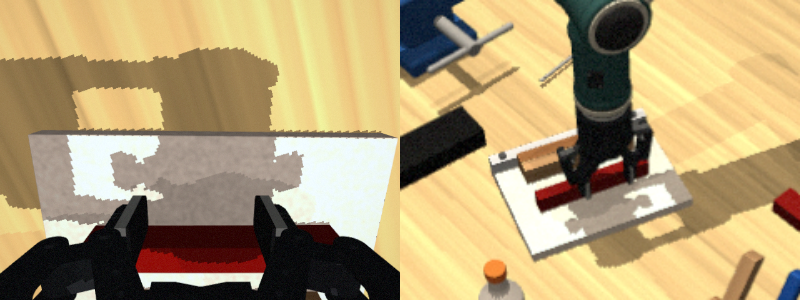

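Call:
{"fn": "drive_tool", "kwargs": {"claw": [60,60,60,60,60,60], "slide": [[0,0,-0.02],[0,0,-0.04],[0,0,-0.06],[0,0,-0.075],[0,0,-0.084],[0,0,-0.084]], "yaw": [0,0,0,0,0,0]}}

```text
time: 13.4
tool_pos: [0.5251, -0.1292, 0.1947]
tcp_rot: [-2.537, -1.849, 0.003]
wrist_force: [-0.0, -0.1, -0.9]
width: 0.701
grip_force: 0.0
```

Run:
```python
from h import *
np.set_printoptions(precision=4,suppress=True)
c=snap('wrist','w9');st=bot.read_state();print(st['tool_pos'],st['wrist_force'])
R=cv2.Rodrigues(np.array(st['tcp_rot']))[0]
# finger points in tool frame: dark pixels near
im=c['color'].max(2);P=[]
for v in range(200,480,2):
    for u in range(0,640,2):
        if c['depth'][v,u]>.05:
            e,d=ray(c,u,v);q=R.T@(e+d*c['depth'][v,u]-st['tool_pos'])
            if q[2]<.172 and abs(q[1])<.065 and abs(q[0])<.05:P.append(q)
P=np.array(P)
for z in np.arange(.09,.175,.01):
    s=P[(P[:,2]>=z)&(P[:,2]<z+.01)]
    if len(s):print(round(z,3),len(s),s[:,0].min(),s[:,0].max(),np.abs(s[:,1]).min(),np.abs(s[:,1]).max())
```

```text
[ 0.5254 -0.1293  0.1954] [ 0.1765 -0.9043  0.4462]
0.09 3301 0.0056601098412839635 0.01838228903757685 5.178505993713132e-05 0.06351021765128802
0.1 2143 0.006291892951201096 0.018017377608473783 0.00017951968635043355 0.06497290893691048
0.11 3923 -0.01284186892359982 0.014347512064762586 0.025360127779948442 0.06444888694567248
0.12 920 0.003815610233267174 0.014139246814569047 0.028056219901327485 0.06230760572456784
0.13 693 -0.012211077914135096 0.011691124884527521 0.027929872863253324 0.045036037079697035
0.14 811 -0.042214300399630346 0.01157294984482579 0.0253219826164834 0.06499812898026419
0.15 1129 -0.03828658467388993 0.01161494826239423 0.00010994770939292434 0.05994984557843596
0.16 1218 -0.03740972175826785 0.011730455155902934 0.0001973901515410644 0.0435703775345879
0.17 183 -0.03770912737628694 -0.03508842994837305 0.0003177259023420051 0.040004209566306285
```

Call:
{"fn": "drive_tool", "kwargs": {"claw": [60,60,60,60,60,60,60,60], "slide": [[-0.002,-0.007,0],[-0.005,-0.015,0],[-0.008,-0.024,0],[-0.01,-0.031,0],[-0.012,-0.037,0],[-0.013,-0.04,0],[-0.0135,-0.042,0],[-0.0135,-0.042,0]], "yaw": [0,0,0,0,0,0,0,0]}}

```text
time: 14.12
tool_pos: [0.519, -0.1507, 0.1962]
tcp_rot: [2.539, 1.849, 0.0]
wrist_force: [0.2, -0.7, 0.1]
width: 0.706
grip_force: 0.0
```

Call:
{"fn": "drive_tool", "kwargs": {"claw": [60,60,60,60,60,60,60,60], "slide": [[-0.001,-0.003,0],[-0.0025,-0.0065,0],[-0.0043,-0.011,0],[-0.0063,-0.016,0],[-0.0083,-0.0212,0],[-0.0104,-0.0265,0],[-0.0125,-0.032,0],[-0.0146,-0.0372,0]], "yaw": [0,0,0,0,0,0,0,0]}}

```text
time: 14.78
tool_pos: [0.5116, -0.1693, 0.1962]
tcp_rot: [-2.539, -1.85, 0.0]
wrist_force: [-0.4, 0.7, -0.3]
width: 0.703
grip_force: 0.3
```

Run:
```python
from h import *
np.set_printoptions(precision=4,suppress=True)
c=snap('wrist','w10');st=bot.read_state();R=cv2.Rodrigues(np.array(st['tcp_rot']))[0]
print(st['time'],st['tool_pos'],st['wrist_force'],np.degrees(np.arctan2(R[1,0],R[0,0])))
P=redcloud(c,.012,.06);Q=(P-st['tool_pos'])@R;print(len(P),Q.min(0),Q.max(0),P[:,2].max(),np.percentile(Q[:,0],99))
# outer visible face line
a=np.radians(-18);u=np.array([np.cos(a),np.sin(a)]);n=np.array([-u[1],u[0]])
d=(P[:,:2]-[.4889,-.2408]);print('across',np.percentile(d@n,[1,99]),'along',np.percentile(d@u,[.2,99.8]))
```

```text
14.8333 [ 0.5115 -0.1697  0.1962] [ 0.0868 -0.1046 -0.0964] 72.14328475445654
21273 [-0.055  -0.089   0.1367] [-0.0095  0.091   0.1784] 0.059426573501110885 -0.010035552515635985
across [0.0447 0.0646] along [-0.0881  0.0892]
```

Call:
{"fn": "drive_tool", "kwargs": {"claw": [60,60,60,60,60,60,60,60], "slide": [[-0.0012,-0.003,0],[-0.0028,-0.0075,0],[-0.0048,-0.0128,0],[-0.0068,-0.0182,0],[-0.0088,-0.0236,0],[-0.0108,-0.029,0],[-0.0128,-0.0343,0],[-0.014,-0.0376,0]], "yaw": [0,0,0,0,0,0,0,0]}}

```text
time: 15.5
tool_pos: [0.5046, -0.1882, 0.1962]
tcp_rot: [2.539, 1.85, -0.0]
wrist_force: [0.4, 0.6, 0.2]
width: 0.704
grip_force: 0.2
```

```bash
cat >> h.py <<'E'
def ends(c,st):
    # red + row top points, in row axes about row centre
    a=np.radians(-18);u=np.array([np.cos(a),np.sin(a)]);n=np.array([-u[1],u[0]])
    im=c['color'].astype(int);r,g,b=im[...,0],im[...,1],im[...,2];red=(r>2.4*g)&(r>2.4*b);wood=(r>1.25*b)&(r>45)&~red
    O={'red':[],'row':[]}
    for v in range(480):
        for w in range(640):
            if c['depth'][v,w]>.05:
                e,d=ray(c,w,v);p=e+d*c['depth'][v,w]
                if .0435<p[2]<.053:
                    q=p[:2]-[.4889,-.2408]; q=(q@u*1e3,q@n*1e3)
                    if abs(q[0])<110 and -25<q[1]<100:
                        if red[v,w]:O['red'].append(q)
                        elif wood[v,w]:O['row'].append(q)
    for k,Q in O.items():
        Q=np.array(Q)
        if len(Q):
            s=[np.percentile(Q[(Q[:,0]>l)&(Q[:,0]<l+20),1],[3,97]).round(1) if ((Q[:,0]>l)&(Q[:,0]<l+20)).sum()>20 else None for l in(-85,-10,65)]
            print(k,len(Q),'along',np.percentile(Q[:,0],[.3,99.7]),'across',s)
E
python3 - <<'E'
from h import *
np.set_printoptions(precision=4,suppress=True)
c=snap('wrist','w11');st=bot.read_state();print(st['time'],st['tool_pos'],st['wrist_force']);ends(c,st)
print('w7');ends(load('w7'),st)
E
```

```text
15.55 [ 0.5046 -0.1884  0.1961] [-0.0759 -0.0744  0.5421]
red 11846 along [-65.6127  88.1038] across [None, array([24.9, 44. ]), array([43.4, 44.7])]
row 1247 along [-89.4536  89.4554] across [array([10.7, 16. ]), array([19.7, 20.9]), array([11.1, 19.7])]
w7
red 4796 along [-86.5345  91.3703] across [array([60.7, 78.4]), array([61.9, 79.6]), array([62.6, 80.7])]
row 10153 along [-88.3144  89.5295] across [array([-18.2,  19.7]), array([-18.4,  61. ]), array([-19. ,  18.9])]
```

Call:
{"fn": "drive_tool", "kwargs": {"claw": [60,60,60,60,60,60,60,60], "slide": [[0.003,0.01,0],[0.006,0.019,0.0],[0.006,0.019,0.05],[0.006,0.019,0.12],[0.006,0.019,0.2],[0,0,0.28],[-0.01,-0.02,0.36],[-0.015,-0.03,0.42]], "yaw": [0,0,0,0,0,0,0,0]}}

```text
time: 16.22
tool_pos: [0.4974, -0.2029, 0.4102]
tcp_rot: [2.535, 1.849, 0.002]
wrist_force: [0.6, -0.1, 0.2]
width: 0.699
grip_force: 0.0
```

Run:
```python
from h import *
np.set_printoptions(precision=4,suppress=True)
bot.read_camera('top');bot.read_camera('top');c=snap('wrist','w12');st=bot.read_state();print(st['time'],st['tool_pos'],st['wrist_force']);ends(c,st)
m=cv2.convertScaleAbs(c['color'],alpha=1.6);cv2.imwrite('pics/w12b.png',cv2.resize(m[100:340,160:480],(800,600),interpolation=cv2.INTER_CUBIC)[:,:,::-1])
```

```text
16.3667 [ 0.4983 -0.2031  0.4103] [ 0.5185 -0.0273 -0.9041]
red 5568 along [-88.8673  88.448 ] across [array([23.7, 42.5]), array([23.9, 42.6]), array([24.1, 42.8])]
row 10134 along [-89.0905  89.1775] across [array([-17.8,  19.6]), array([-17.8,  18.9]), array([-19. ,  18.9])]
```

View pics/w12b.png

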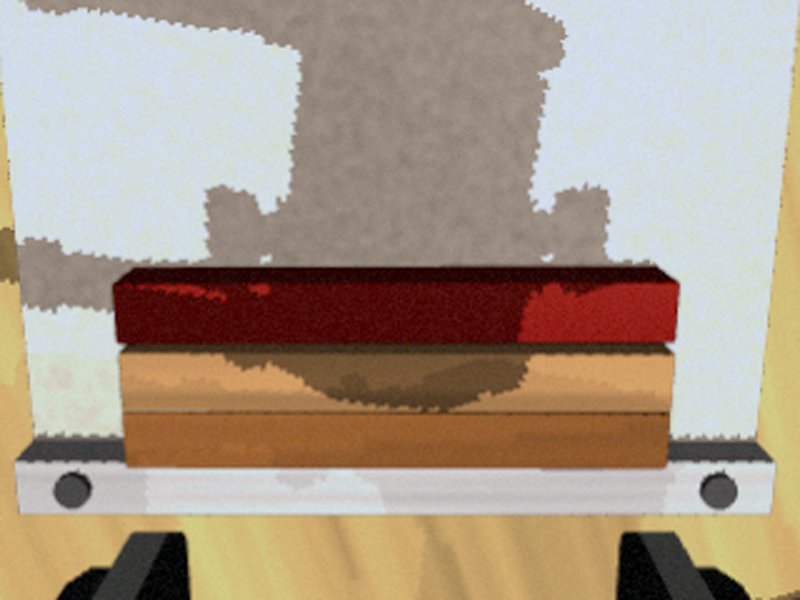

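Strip ends are at -88.9/88.4 mm against the row's -89.1/89.2 mm, so they are level. The strip is parallel to the row with an even 4.5 mm gap. I go back behind it for the final gentle push.

Call:
{"fn": "drive_tool", "kwargs": {"claw": [60,60,60,60,60,60,60,60], "slide": [[0.012,0.03,0],[0.024,0.0586,-0.05],[0.024,0.0586,-0.12],[0.024,0.0586,-0.19],[0.024,0.0586,-0.26],[0.024,0.0586,-0.33],[0.024,0.0586,-0.39],[0.024,0.0586,-0.42]], "yaw": [0,0,0,0,0,0,0,0]}}

```text
time: 17.03
tool_pos: [0.5059, -0.1714, 0.1897]
tcp_rot: [-2.531, -1.846, 0.009]
wrist_force: [-0.7, -0.3, -0.7]
width: 0.703
grip_force: 0.0
```

Call:
{"fn": "drive_tool", "kwargs": {"claw": [60,60,60,60,60,60,60,60], "slide": [[0,0,0],[-0.002,-0.006,0],[-0.004,-0.013,0],[-0.006,-0.018,0],[-0.0075,-0.023,0],[-0.0085,-0.026,0],[-0.009,-0.0275,0],[-0.0095,-0.029,0]], "yaw": [0,0,0,0,0,0,0,0]}}

```text
time: 17.7
tool_pos: [0.5047, -0.1884, 0.1969]
tcp_rot: [2.539, 1.849, 0.001]
wrist_force: [-0.9, -0.6, 0.1]
width: 0.701
grip_force: 0.0
```

Call:
{"fn": "drive_tool", "kwargs": {"claw": [60,60,60,60,60,60], "slide": [[-0.0004,-0.0012,0],[-0.0009,-0.0028,0],[-0.0014,-0.0044,0],[-0.0019,-0.006,0],[-0.0023,-0.0072,0],[-0.0024,-0.0076,0]], "yaw": [0,0,0,0,0,0]}}

```text
time: 18.2
tool_pos: [0.5035, -0.1914, 0.1962]
tcp_rot: [-2.539, -1.848, -0.002]
wrist_force: [2.0, 5.9, 0.9]
width: 0.698
grip_force: 2.7
```

Call:
{"fn": "drive_tool", "kwargs": {"claw": [60,60,60,60], "slide": [[-0.0002,-0.0005,0],[-0.0003,-0.001,0],[-0.0003,-0.001,0],[-0.0003,-0.001,0]], "yaw": [0,0,0,0]}}

```text
time: 18.53
tool_pos: [0.5035, -0.1915, 0.1962]
tcp_rot: [-2.539, -1.848, -0.002]
wrist_force: [2.5, 6.8, 0.9]
width: 0.698
grip_force: 3.3
```

Call:
{"fn": "drive_tool", "kwargs": {"claw": [60,60,60,60,60,60,60,60], "slide": [[0.002,0.006,0],[0.005,0.016,0],[0.009,0.028,0],[0.009,0.028,0.05],[0.009,0.028,0.12],[0.009,0.02,0.2],[0,0,0.3],[-0.012,-0.024,0.38]], "yaw": [0,0,0,0,0,0,0,0]}}

```text
time: 19.2
tool_pos: [0.4983, -0.201, 0.3782]
tcp_rot: [-2.537, -1.852, 0.001]
wrist_force: [0.8, -1.0, -0.2]
width: 0.701
grip_force: 0.0
```

Run:
```python
from h import *
np.set_printoptions(precision=4,suppress=True)
bot.read_camera('top');bot.read_camera('top');c=snap('wrist','w13');st=bot.read_state();print(st['time'],st['tool_pos'],st['wrist_force']);ends(c,st)
# dark-gap check: rgb profile across the seam at three places along
a=np.radians(-18);u=np.array([np.cos(a),np.sin(a)]);n=np.array([-u[1],u[0]])
for l in(-.08,-.04,0,.04,.08):
    p=lambda q:proj(c,np.r_[np.array([.4889,-.2408])+l*u+q*n,.048])
    pr=[]
    for q in np.arange(.014,.030,.001):
        x=p(q);pr.append(tuple(int(k) for k in c['color'][int(round(x[1])),int(round(x[0]))][:2]))
    print(l,pr)
```

```text
19.35 [ 0.4998 -0.2026  0.3817] [-0.5864  0.0117 -0.8347]
red 6446 along [-89.2027  88.3452] across [array([21.2, 39.9]), array([21.1, 39.7]), array([20.8, 39.3])]
row 11810 along [-88.9059  88.9893] across [array([-17.8,  19.4]), array([-18.1,  19.2]), array([-18.5,  19.1])]
-0.08 [(117, 87), (121, 92), (123, 92), (124, 93), (123, 90), (124, 92), (80, 54), (72, 11), (86, 6), (76, 1), (48, 5), (42, 0), (45, 8), (45, 2), (45, 4), (44, 0)]
-0.04 [(127, 95), (128, 95), (101, 75), (71, 53), (71, 51), (71, 55), (49, 32), (42, 12), (49, 9), (46, 1), (47, 2), (46, 0), (46, 7), (48, 7), (48, 6), (48, 6)]
0 [(70, 52), (74, 54), (73, 55), (73, 54), (72, 54), (70, 51), (54, 34), (42, 3), (45, 5), (46, 5), (47, 2), (47, 7), (46, 1), (47, 0), (47, 0), (47, 0)]
0.04 [(64, 46), (64, 47), (64, 49), (64, 44), (62, 45), (57, 40), (45, 29), (39, 5), (42, 0), (76, 16), (89, 15), (91, 19), (91, 16), (71, 13), (67, 12), (71, 13)]
0.08 [(133, 100), (131, 99), (132, 99), (131, 99), (133, 99), (99, 74), (79, 34), (85, 9), (89, 14), (87, 11), (91, 20), (91, 18), (92, 18), (91, 14), (90, 16), (90, 13)]
```

```bash
python3 -c "
from workcell import bot
print(bot.finish_job())"
```

```text
the job is handed in; nothing more can be done
None
```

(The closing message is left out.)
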